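# Slide the spring cradle to its reading mark and hold the flask pressed down in it

### The job

Take the spring cradle by its black handle and slide it along the bench, without lifting it off the bench, from the white ring mark until its round foot stands inside the green ring mark. Then lift the amber stoppered flask by its neck, set it upright with its bulb in the cradle's sprung ring and press it down gently until the ring has sunk at least three quarters of its travel. Finish like that: the fingers still hold the flask and keep it pressed down for the reading, nothing is let go; leave everything else on the bench where it is.

Things in the scene. Friction and masses are not known exactly. Their poses are not given: they have to be found in the camera images.
- cradle_center (a point): centre of the underside of the spring cradle, a loose grey round foot 100 mm across and 12 mm thick (about 0.8 kg in all) with three steel guide pillars to 71 mm height and a sprung aluminium ring between them. Its axes: z up; -x points from the centre along the handle
- cradle_handle (a point): centre of the cradle's black bar handle: 105 mm from the cradle's axis along the cradle's own -x, 28 mm above the bench; the bar is 66 mm long (along the cradle's x), 18 mm wide, its top at 41 mm and underside at 15 mm above the bench
- ring_top (a point): centre of the opening of the sprung ring, level with its upper face; bore 48 mm, outside 72 mm. Its upper face is 62 mm above the bench when free and sinks up to 22 mm
- cradle_ring (a joint): how far the sprung ring is pushed down, m: 0 free, 0.022 on its stop. The springs push back with about 4.5 N at the start of the travel and 11.5 N at the end, and lift the ring again when let go
- park_mark_center (a point): centre of the white painted ring mark on the bench, inside diameter 124 mm, where the cradle stands at the start
- read_mark_center (a point): centre of the green painted ring mark on the bench, inside diameter 124 mm, where the cradle's foot must stand
- flask_center (a point): half-way up the amber glass flask (59 mm above its flat underside), on its axis, z up the neck. The flask is 118 mm tall, weighs about 0.16 kg, and stands on a 36 mm flat; round bulb 64 mm across, centred 32.5 mm below this point; straight neck 20 mm across from 1 mm below this point to 43 mm above it, then a 25 mm wide lip and a white stopper. Seated in the free ring, the flask's underside is about 6 mm below (this point 53 mm above) the ring's upper face
- stopwatch: black and grey stopwatch, 71x60x19 mm, a bystander; origin under its centre
- sample_tin: round white-lidded sample tin, 60 mm across and 40 mm high, a bystander; origin under its centre
- mortar_cube: grey 40 mm mortar cube, a bystander; origin under its centre
- tape_roll: roll of tan tape lying flat, 96 mm across and 25 mm high, a bystander; origin under its centre

How it is judged:
On the way, in this order (a step that is already met when the one before it is completed fails the run):
1. the cradle has been slid so that its foot stands inside the green ring mark (horizontal distance between cradle_center and read_mark_center below 0.014 m and height (world z) of cradle_center below 0.004 m and contact force between flask and cradle below 0.2 N), for 0.3 s.
2. the flask sits upright with its bulb in the sprung ring (horizontal distance between flask_center and ring_top below 0.012 m and angle between flask_center's own z axis and vertical below 0.2 rad and contact force between flask and cradle above 0.5 N), for 0.1 s.
At the end, for the whole second after the job is handed in: The fingers still press the flask down: ring at least 15.5 mm down, flask within 12 mm of the ring's centre, upright within 0.2 rad and pressing on it with over 4 N; the cradle stands flat within 14 mm of the green mark's centre (value of joint cradle_ring above 0.0155 m and horizontal distance between flask_center and ring_top below 0.012 m and z of flask_center in the frame of ring_top between 0.045 and 0.062 m and angle between flask_center's own z axis and vertical below 0.2 rad and contact force between flask and cradle above 4 N and contact force between the fingers and flask above 2 N and horizontal distance between cradle_center and read_mark_center below 0.014 m and height (world z) of cradle_center below 0.004 m and angle between cradle_center's own z axis and vertical below 0.05 rad); the arm keeps its last pose, push and grip.
It fails at once if the cradle is lifted off the bench (more than 10 mm) or tipped (height (world z) of cradle_center above 0.01 m or angle between cradle_center's own z axis and vertical above 0.2 rad).
It fails at once if the flask is rammed into the cradle with more than 50 N (contact force between flask and cradle above 50 N).
It fails at once if the flask is tipped far over (angle between flask_center's own z axis and vertical above 0.8 rad).
It fails at once if a bystander is pushed more than 30 mm (distance of any of stopwatch, sample_tin, mortar_cube, tape_roll from where it was at the start of the episode above 0.03 m).
It also fails if it takes over 64 s, if anything falls off the work surface, if the arm or the gripper's body presses on something with over 40 N, if the wrist force passes 120 N, or if a joint passes its speed limit or range.

### The arm

A 6-joint arm with a two-finger parallel gripper is mounted at the origin on a cart in front of the work surface, level with it; the furniture and walls round the work are solid. World frame = base frame: x ahead of the robot, y to its left, z up, the work surface at z = 0. Lengths are in m, angles in rad, forces in N, time in s.
With the tool pointing down it reaches from about 0.425 to 1.125 m from the base axis. Payload 14.9 kg.
Tool frame: the origin (TCP) lies between the finger pads; the fingertips stand 11 mm ahead of it and the grasp point (between the pads) lies 8 mm behind it; x points along the fingers, z is the direction in which the jaws open and shut, and the axes are right-handed (so a half turn about x gives the same grasp; the last joint's range is limited). The gripper opens to 91 mm and grips with 3 to 60 N. Pads are 32 mm wide; open, the fingers measure 118 mm over their backs; the gripper's body (76 mm by 178 mm) begins 60 mm behind the grasp point.
Start: joints at [1.082, 0.379, 1.734, -0, 1.028, -0.033], TCP at [0.308, 0.629, 0.225] pointing down, gripper open.
Joint ranges: [-2.77, 2.77], [-0.74, 2.19], [0, 2.66], [-1.06, 4.2], [0.31, 2.87], [-3.08, 3.08]. Speed limits (rad/s): [1.89, 1.89, 2.39, 3.14, 3.14, 3.14].

### API

Orientations are given as a rotation vector (axis times angle).
In Python, from rig import r gives the robot as it stands.
- The arm moves only by the tool carry_out, never from a script. Its argument "steps" is one flat list of numbers, 4 for each row, row after row: the shift along the tool's x, y, z in m, then the turn about the tool's x in rad. A call has exactly 8 rows; each row is the pose to reach, as a shift and turn from the pose commanded when the call began, along the tool's axes at that moment; what a row does not reach only later rows make up. A row lasts 1/12 s, in which the tool goes at most 41.7 mm and 7.16 degrees, less where a joint would pass 70% of its speed; a pose out of reach is approached as far as the arm can. A call with a gripper value outside its range is refused whole. "claw" is the opening, from 0 (shut) to 1 (fully open), set as the call begins (left out, the last holds). The fingers move at their own pace and stop on an object; "newtons" is the grip in N (left out, the last holds). Time passes only in rows, so rows that repeat a pose let the fingers close, or fill a call up. It gives the time, the measured TCP pose, the force and the opening at its end, in the units of the state.
- r.get_obs(): the state, without advancing time (a new reading comes with each control period).
- r.camera(name): name is "scene" or "top" or "wrist"; returns the picture (420x560x3 uint8, red, green, blue); there is no depth.
- r.camera_params(name): a dict with "intrinsics" (3x3 intrinsics, pixels), "R" (3x3) and "t" (3): a world point X has camera coordinates R X + t. Camera axes: x right, y down, z forward; pixel columns grow to the right and rows downward; lengths in m; the calibration is good to about 2 mm. The wrist camera is an equidistant fisheye: a pixel r from the principal point sees the ray r / f radians off the axis. A picture is of the moment at which its call begins: read the wrist's pose just before it. camera_params takes no time and is no camera call; for the wrist camera it gives the pose at the moment of the call.
- r.job_done(): hands the job in, once; it reports no verdict.
The state is a dict: "t": time; "joint_positions": joint angles; "dq": joint speeds; "tau": joint torques, N m; "ee_pos": TCP position; "eef_rot": TCP orientation; "ft_force": force on the tool from outside, world axes, zero at the start; "wrist_torque": the same for the moment, N m; "gripper_width": finger opening in m.
Only numpy, scipy, OpenCV 4.12 (cv2) and the standard library are available. Lean on these libraries where they do the work, as an engineer would, in place of code of your own. Each camera call takes 0.05 s, during which the arm holds its last target.

## Working session

There is one attempt and no reset: what is moved stays moved. The work goes in short steps, Python scripts to look and compute and a tool call to move; the robot and the scene stay as the last step left them, time stands still between calls to the robot, and variables do not carry over. Pictures are saved under pics/ and viewed, and the job is handed in when it is done.

Besides the shell and the picture viewer there is one more tool, called after ">>>" as name(argument=value, ...), one argument or row to a line, values as JSON. carry_out: Moves the arm, as the interface text tells. Its arguments: {"type":"object","properties":{"steps":{"type":"array","items":{"type":"number"}},"claw":{"type":"number"},"newtons":{"type":"number"}},"required":["steps"]}

```bash
ls; mkdir -p pics
python3 - <<'E'
from rig import r
import cv2,numpy as np
o=r.get_obs()
for k,v in o.items(): print(k,np.round(v,4))
for n in ("scene","top"):
    p=r.camera_params(n); print(n,p)
    cv2.imwrite(f"pics/{n}0.png",cv2.cvtColor(r.camera(n),cv2.COLOR_RGB2BGR))
E
```

```text
pics
t 0.0
joint_positions [ 1.0817  0.3794  1.7348  0.      1.0285 -0.0333]
dq [ 0.0012  0.0011 -0.0002  0.     -0.0017 -0.0007]
tau [-2.40000e-03 -7.63707e+01 -4.34379e+01  6.51000e-02  4.24000e-02
 -1.00000e-04]
ee_pos [0.3079 0.6282 0.2243]
eef_rot [-0.8678  1.392   0.8669]
ft_force [-0.187   0.0731  0.0867]
wrist_torque [-0.0525  0.0118 -0.0172]
gripper_width 0.091
scene {'intrinsics': array([[395.25690223,   0.        , 282.74649385],
       [  0.        , 395.25690223, 202.43727145],
       [  0.        ,   0.        ,   1.        ]]), 'R': array([[ 0.7697724 , -0.638288  ,  0.00623548],
       [-0.469266  , -0.57250071, -0.67233352],
       [ 0.43271223,  0.51461769, -0.7402221 ]]), 't': array([-0.41723415,  0.42470195,  0.84806311])}
top {'intrinsics': array([[388.92733082,   0.        , 278.75696658],
       [  0.        , 388.92733082, 202.50360986],
       [  0.        ,   0.        ,   1.        ]]), 'R': array([[-6.57542301e-02, -9.97835828e-01,  2.03299672e-04],
       [-9.73618338e-01,  6.41137568e-02, -2.18990314e-01],
       [ 2.18503347e-01, -1.45974758e-02, -9.75727011e-01]]), 't': array([0.15029325, 0.6375589 , 1.06053469])}
```

View pics/scene0.png

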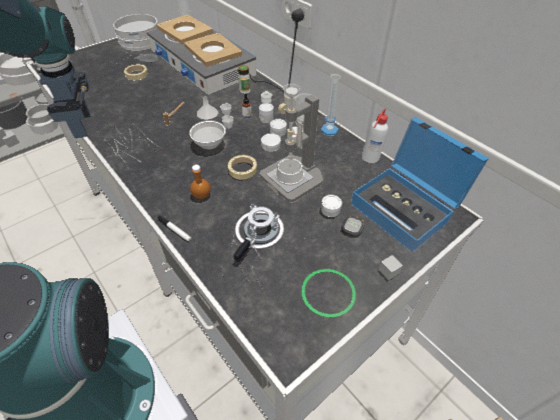

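View pics/top0.png

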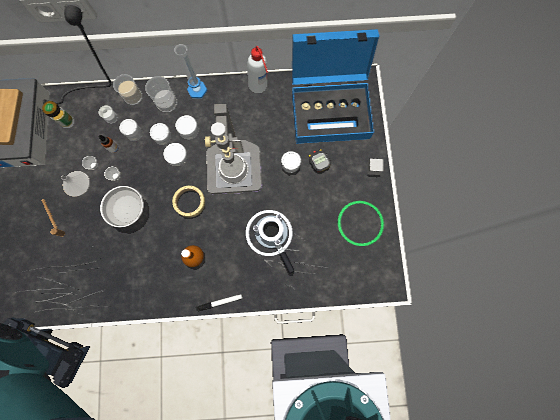

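The top view shows the cradle in the white ring at about (270,232), with its handle pointing to (288,262). The green ring is at (361,223) and the flask at (193,257). The pen at (220,301) and the tape roll at (188,201) are nearby. Next I measure these positions.

```bash
cat > h.py <<'E'
from rig import r
import cv2,numpy as np
from scipy.spatial.transform import Rotation as Ro
def ray(n,uv,p=None):
    p=p or r.camera_params(n); R,t,K=p['R'],p['t'],p['intrinsics']
    d=R.T@np.linalg.inv(K)@np.array([uv[0],uv[1],1.]); return -R.T@t,d/np.linalg.norm(d)
def plane(n,uv,z):
    c,d=ray(n,uv); return c+d*(z-c[2])/d[2]
def proj(n,X):
    p=r.camera_params(n); c=p['R']@np.asarray(X,float)+p['t']; q=p['intrinsics']@c; return q[:2]/q[2]
def tri(uv1,uv2,n1="scene",n2="top"):
    A=np.zeros((3,3));b=np.zeros(3);L=[]
    for n,uv in((n1,uv1),(n2,uv2)):
        c,d=ray(n,uv);P=np.eye(3)-np.outer(d,d);A+=P;b+=P@c;L.append((c,P))
    X=np.linalg.solve(A,b); return X,[np.linalg.norm(P@(X-c)) for c,P in L]
E
cat > m.py <<'E'
from h import *
from scipy.optimize import least_squares
def circ(P):
    f=lambda q:np.hypot(P[:,0]-q[0],P[:,1]-q[1])-q[2]
    s=least_squares(f,[*P.mean(0)[:2],.06],loss='soft_l1',f_scale=.003).x; return s
roi={'scene':dict(white=(225,200,295,250)),'top':dict(white=(240,205,300,262))}
for n in("scene","top"):
    im=cv2.imread(f"pics/{n}0.png"); hsv=cv2.cvtColor(im,cv2.COLOR_BGR2HSV)
    g=cv2.inRange(hsv,(50,120,80),(75,255,255)); ys,xs=np.nonzero(g)
    P=np.array([plane(n,(x,y),0) for x,y in zip(xs,ys)]); print(n,'green',len(P),circ(P))
    a=cv2.inRange(hsv,(5,150,60),(18,255,255)); cs,_=cv2.findContours(a,0,1)
    for c in cs:
        if cv2.contourArea(c)>80: print(' amber',cv2.boundingRect(c),cv2.contourArea(c))
    s=4; 
for n,(x,y) in (('scene',(270,225)),('top',(270,240)),('scene',(200,190)),('top',(190,255))):
    im=cv2.imread(f"pics/{n}0.png")[y-50:y+50,x-65:x+65]
    cv2.imwrite(f"pics/crop_{n}_{x}.png",cv2.resize(im,None,fx=6,fy=6,interpolation=cv2.INTER_CUBIC))
E
python3 m.py
```

```text
scene green 292 [ 0.57977331 -0.13854592  0.06598478]
 amber (191, 171, 19, 28) 308.5
top green 426 [ 4.35257016 -1.29264132  3.94690826]
 amber (181, 245, 23, 22) 286.5
```

```bash
cd pics; python3 -c "
import cv2,numpy as np
L=[cv2.imread(f) for f in ('crop_scene_270.png','crop_top_270.png','crop_scene_200.png','crop_top_190.png')]
L=[cv2.resize(i,(400,300)) for i in L]
cv2.imwrite('mos.png',np.vstack([np.hstack(L[:2]),np.hstack(L[2:])]))"
```

```text
(no output)
```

View pics/mos.png

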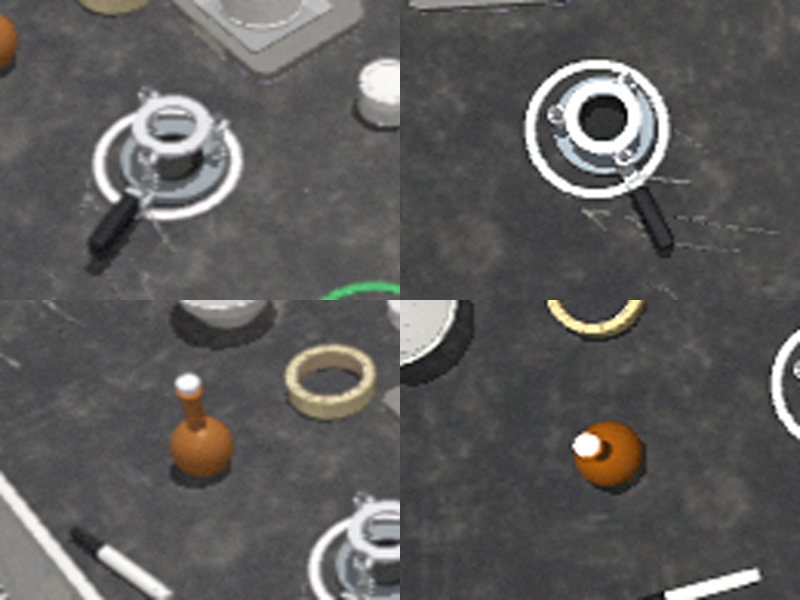

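```bash
cat > m2.py <<'E'
from h import *
from m import circ
for n,g_roi,w_roi,h_roi in(("scene",(295,262,362,320),(228,200,290,250),(230,228,262,265)),("top",(330,195,392,252),(240,205,300,262),(276,248,302,280))):
    im=cv2.imread(f"pics/{n}0.png"); hsv=cv2.cvtColor(im,cv2.COLOR_BGR2HSV)
    def pts(mask,roi):
        m=np.zeros_like(mask); x0,y0,x1,y1=roi; m[y0:y1,x0:x1]=mask[y0:y1,x0:x1]; return m
    g=pts(cv2.inRange(hsv,(50,120,80),(75,255,255)),g_roi); ys,xs=np.nonzero(g)
    P=np.array([plane(n,(x,y),0) for x,y in zip(xs,ys)]); print(n,'green',len(P),circ(P))
    w=pts(cv2.inRange(hsv,(0,0,200),(180,60,255)),w_roi)
    k,lab,st,ce=cv2.connectedComponentsWithStats(w)
    for i in range(1,k):
        if st[i,4]>40:
            ys,xs=np.nonzero(lab==i)
            P=np.array([plane(n,(x,y),0) for x,y in zip(xs,ys)]);Q=np.array([plane(n,(x,y),.062) for x,y in zip(xs,ys)])
            print(' white',st[i],'z0',circ(P),'z62',circ(Q))
    b=pts(cv2.inRange(im,(0,0,0),(32,32,32)),h_roi)
    k,lab,st,ce=cv2.connectedComponentsWithStats(b)
    for i in range(1,k):
        if st[i,4]>25:
            ys,xs=np.nonzero(lab==i); rc=cv2.minAreaRect(np.column_stack([xs,ys]).astype(np.float32))
            print(' black',st[i],ce[i],rc,'z28',plane(n,rc[0],.028),'z41',plane(n,rc[0],.041))
            box=cv2.boxPoints(rc); print([plane(n,q,.03)[:2].round(3) for q in box])
    # stopper + amber
    s=pts(cv2.inRange(hsv,(0,0,190),(180,60,255)),(188,160,205,178) if n=='scene' else (176,244,192,266))
    ys,xs=np.nonzero(s); print(' stopper',xs.mean(),ys.mean(),len(xs), plane(n,(xs.mean(),ys.mean()),.112))
    a=cv2.inRange(hsv,(3,120,40),(20,255,255)); a=pts(a,(185,165,215,205) if n=='scene' else (175,240,210,272))
    ys,xs=np.nonzero(a); print(' amber',xs.min(),xs.max(),ys.min(),ys.max())
E
python3 m2.py | grep -v "^ amber ("
```

```text
scene green 292 [ 0.57977331 -0.13854592  0.06598478]
top green 426 [ 4.35257016 -1.29264132  3.94690826]
scene green 292 [ 0.57977331 -0.13854592  0.06598478]
 white [236 206  38  36 308] z0 [0.56432009 0.15289027 0.05663886] z62 [0.5364956  0.11161487 0.05267003]
 white [253 216  30  32 141] z0 [0.56985705 0.14340354 0.06624745] z62 [0.5416748  0.10257588 0.06175421]
 black [235 244  14  18  47] [241.23404255 253.91489362] ((242.75001525878906, 252.7500457763672), (4.949747562408447, 19.798988342285156), 45.0) z28 [0.47053658 0.08438713 0.028     ] z41 [0.46589484 0.07642242 0.041     ]
[array([0.442, 0.084]), array([0.498, 0.098]), array([0.499, 0.082]), array([0.442, 0.069])]
 stopper 195.61290322580646 166.96774193548387 31 [0.51356127 0.37431487 0.112     ]
 amber 190 210 169 198Traceback (most recent call last):
  File "m2.py", line 8, in <module>
    P=np.array([plane(n,(x,y),0) for x,y in zip(xs,ys)]); print(n,'green',len(P),circ(P))
                ~~~~~^^^^^^^^^^^
  File "h.py", line 8, in plane
    c,d=ray(n,uv); return c+d*(z-c[2])/d[2]
        ~~~^^^^^^
  File "h.py", line 5, in ray
    p=p or r.camera_params(n); R,t,K=p['R'],p['t'],p['intrinsics']
           ~~~~~~~~~~~~~~~^^^
ValueError: time passes only in moves, steps and waits
```

```bash
python3 - <<'E'
s=open('h.py').read()
s=s.replace("def ray(n,uv,p=None):\n    p=p or r.camera_params(n);","""C={'scene':dict(intrinsics=np.array([[395.25690223,0,282.74649385],[0,395.25690223,202.43727145],[0,0,1]]),R=np.array([[ 0.7697724 , -0.638288  ,  0.00623548],[-0.469266  , -0.57250071, -0.67233352],[ 0.43271223,  0.51461769, -0.7402221 ]]),t=np.array([-0.41723415,  0.42470195,  0.84806311])),
'top':dict(intrinsics=np.array([[388.92733082,0,278.75696658],[0,388.92733082,202.50360986],[0,0,1]]),R=np.array([[-6.57542301e-02, -9.97835828e-01,  2.03299672e-04],[-9.73618338e-01,  6.41137568e-02, -2.18990314e-01],[ 2.18503347e-01, -1.45974758e-02, -9.75727011e-01]]),t=np.array([0.15029325, 0.6375589 , 1.06053469]))}
def ray(n,uv,p=None):
    p=p or C[n];""").replace("p=r.camera_params(n); c=","p=C[n]; c=")
open('h.py','w').write(s)
m=open('m2.py').read().replace("from m import circ","""from scipy.optimize import least_squares
def circ(P):
    f=lambda q:np.hypot(P[:,0]-q[0],P[:,1]-q[1])-q[2]
    return least_squares(f,[*P.mean(0)[:2],.06],loss='soft_l1',f_scale=.003).x.round(4)""")
open('m2.py','w').write(m)
E
python3 m2.py
```

```text
scene green 292 [ 0.5798 -0.1385  0.066 ]
 white [236 206  38  36 308] z0 [0.5643 0.1529 0.0566] z62 [0.5365 0.1116 0.0527]
 white [253 216  30  32 141] z0 [0.5699 0.1434 0.0662] z62 [0.5417 0.1026 0.0618]
 black [235 244  14  18  47] [241.23404255 253.91489362] ((242.75001525878906, 252.7500457763672), (4.949747562408447, 19.798988342285156), 45.0) z28 [0.47053659 0.08438713 0.028     ] z41 [0.46589484 0.07642242 0.041     ]
[array([0.442, 0.084]), array([0.498, 0.098]), array([0.499, 0.082]), array([0.442, 0.069])]
 stopper 195.61290322580646 166.96774193548387 31 [0.51356127 0.37431487 0.112     ]
 amber 190 210 169 198
top green 388 [ 0.5822 -0.1377  0.0662]
 white [246 210  46  46 805] z0 [0.5662 0.148  0.0565] z62 [0.5574 0.1467 0.0535]
 stopper 185.08333333333334 252.97916666666666 48 [0.51313043 0.37218741 0.112     ]
 amber 181 203 245 266
```

```bash
cat > m3.py <<'E'
from h import *
from m2 import circ
from scipy.optimize import least_squares
def fixc(P,rr):
    f=lambda q:np.hypot(P[:,0]-q[0],P[:,1]-q[1])-rr
    s=least_squares(f,P.mean(0)[:2],loss='soft_l1',f_scale=.002); return s.x.round(4),np.median(abs(f(s.x))).round(4)
print('----')
for n,roi,hr in(("scene",(228,200,290,250),(230,225,262,265)),("top",(240,205,300,262),(274,246,302,280))):
    im=cv2.imread(f"pics/{n}0.png"); gray=cv2.cvtColor(im,6); x0,y0,x1,y1=roi
    m=np.zeros_like(gray); m[y0:y1,x0:x1]=(gray[y0:y1,x0:x1]>190)*255
    ys,xs=np.nonzero(m); hull=cv2.convexHull(np.column_stack([xs,ys]).astype(np.int32))[:,0]
    P=np.array([plane(n,q,0) for q in hull]); print(n,'hull r free',circ(P))
    x0,y0,x1,y1=hr
    for th in (34,40,46):
        b=np.zeros_like(gray); b[y0:y1,x0:x1]=(im.max(2)[y0:y1,x0:x1]<th)*255
        k,lab,st,ce=cv2.connectedComponentsWithStats(b); i=1+np.argmax(st[1:,4])
        ys,xs=np.nonzero(lab==i); rc=cv2.minAreaRect(np.column_stack([xs,ys]).astype(np.float32))
        print(' black',th,st[i],np.round(rc[0],1),np.round(rc[1],1),rc[2],'z28',plane(n,rc[0],.028).round(3),'z41',plane(n,rc[0],.041).round(3))
for n,roi in (('scene',(250,203,275,223)),('top',(262,220,280,240))):
    im=cv2.imread(f"pics/{n}0.png"); x0,y0,x1,y1=roi
    print(n); print(im.max(2)[y0:y1,x0:x1])
E
python3 m3.py | sed -n '/----/,$p'
```

```text
----
scene hull r free [0.5718 0.1452 0.0718]
 black 34 [235 244  14  18  53] [242.8 252.8] [ 4.9 19.8] 45.0 z28 [0.471 0.084 0.028] z41 [0.466 0.076 0.041]
 black 40 [234 243  16  19  80] [243.2 252.2] [ 7.  21.1] 47.121097564697266 z28 [0.472 0.085 0.028] z41 [0.468 0.077 0.041]
 black 46 [234 242  16  20 107] [243.2 252.2] [ 8.4 22.5] 47.121097564697266 z28 [0.472 0.085 0.028] z41 [0.468 0.077 0.041]
top hull r free [0.5713 0.144  0.0704]
 black 34 [288 271   6   3   8] [290.5 272. ] [2. 5.] 90.0 z28 [0.447 0.087 0.028] z41 [0.446 0.087 0.041]
 black 40 [280 254  14  20  33] [284.9 264.2] [22.2  4.6] 52.594642639160156 z28 [0.47  0.102 0.028] z41 [0.47  0.102 0.041]
 black 46 [279 254  15  22  57] [285.4 265. ] [24.  5.] 53.13010025024414 z28 [0.468 0.1   0.028] z41 [0.467 0.101 0.041]
scene
[[ 85 101 103 100  93  88  83  82  79  81  78  82  86  84  83  85  79  86
   88  91  89  93  94  91  81]
 [ 90 140 128 120 109  92  88  82  84  80  80  84  77  81  81  79  84  82
   81  88  90  90  92  89  82]
 [115 113 108 116 145 153 114  84  78  84  81  80  79  84  79  76  79  80
   81  85 
[... 2611 characters left out ...]
 53  50  47  47  43 255]
 [241  94  38  48  52  57  54  54  51  53  55  53  54  55  50  41  74 255]
 [255 197  36  50  54  54  53  53  52  53  50  49  56  52  47  37 234 255]
 [255 227  78  47  53  50  51  56  51  54  53  50  54  45  45  87 255 255]
 [255 255 233  84  42  52  53  54  53  54  52  52  49  44  66 255 255 255]
 [255 255 255 231  78  38  44  50  45  44  48  43  39 125 255 255 255 255]
 [255 255 255 255 255 160  50  34  36  33  29  79 150 255 255 255 255 255]
 [255 255 255 255 255 255 255 255 253 252 255 255 255 255 255 255 255 239]
 [110 255 255 255 255 255 255 255 255 255 255 255 255 255 255 255 232 107]
 [ 86  83 169 255 255 255 255 255 255 255 255 255 255 255 255 237 146  86]]
```

```bash
python3 - <<'E'
from h import *
print('bore top',plane('top',(270.9,228.9),.062))
print('bore scene',plane('scene',(261.0,216),.062))
for a in((286.7,261.2),(280.7,251.7),(292.7,270.6)): print('handle top',plane('top',a,.036))
c=np.array([.571,.1445]); 
for a in ((96,247),(134,202)): 
    q=(205+a[0]/3.077,175+a[1]/3.0); print('handle scene',q,plane('scene',q,.036))
# flask: bulb outlines
S=(200.5,188.5)
print('stopper tri',tri((195.6,167),(185.1,253)))
E
python3 - <<'E'
import sys; sys.path.insert(0,'.')
from h import *
import cv2
im=cv2.imread('pics/top0.png'); a=cv2.resize(im[235:285,260:320],(600,500),interpolation=2)
cv2.imwrite('pics/hz.png',cv2.convertScaleAbs(a,alpha=2))
E
```

```text
bore top [0.57154643 0.13570324 0.062     ]
bore scene [0.57200216 0.13314653 0.062     ]
handle top [0.47813674 0.09602198 0.036     ]
handle top [0.50669   0.1115572 0.036    ]
handle top [0.45016836 0.0806296  0.036     ]
handle scene (236.1992200194995, 257.3333333333333) [0.44551234 0.07853694 0.036     ]
handle scene (248.54891127721805, 242.33333333333331) [0.5003461  0.09758728 0.036     ]
stopper tri (array([0.51260851, 0.37168002, 0.11436273]), [np.float64(0.000226176583523462), np.float64(0.00022617658352353467)])
```

View pics/hz.png

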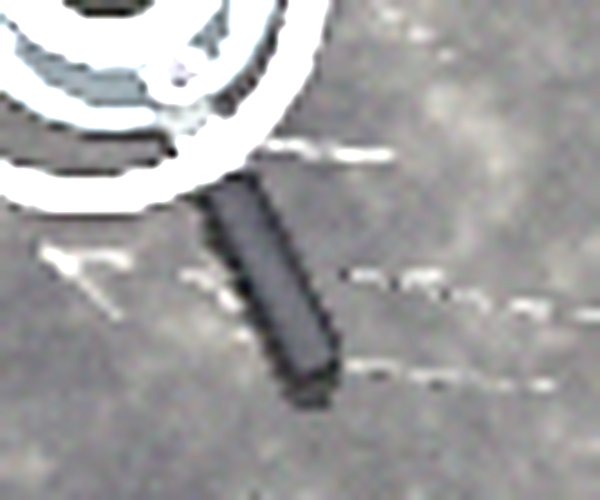

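Run:
```python
from h import *
a=plane('top',(283.7,252.8),.041);b=plane('top',(291.8,270.8),.041);m=(a+b)/2
c=np.array([.5717,.1346]);d=a-b
print(a,b,m,np.linalg.norm(d),np.degrees(np.arctan2(d[1],d[0])))
e=c-m[:2]; print(np.linalg.norm(e),np.degrees(np.arctan2(e[1],e[0])))
o=r.get_obs(); R=Ro.from_rotvec(o['eef_rot']).as_matrix(); print(R.round(3))
wp=r.camera_params('wrist'); print(wp)
```

```text
[0.50246956 0.10313873 0.041     ] [0.44954798 0.08344478 0.041     ] [0.47600877 0.09329175 0.041     ] 0.056467208280447816 20.411964954839387
0.10422659187948027 23.349020628275024
[[-0.    -0.898  0.44 ]
 [-0.001  0.44   0.898]
 [-1.     0.    -0.001]]
{'intrinsics': array([[325.1922621 ,   0.        , 277.79005858],
       [  0.        , 325.1922621 , 209.18587435],
       [  0.        ,   0.        ,   1.        ]]), 'R': array([[ 0.43908412,  0.89844427, -0.00173916],
       [ 0.86353525, -0.42148758,  0.27686656],
       [ 0.24801614, -0.12306953, -0.9609068 ]]), 't': array([-0.69968632, -0.03209872,  0.39294585])}
```

>>> carry_out(
  steps=[0, -0.01, -0.011, -0.1, 0, -0.034, -0.036, -0.2, 0, -0.06, -0.063, -0.3, 0, -0.086, -0.091, -0.4, 0, -0.112, -0.118, -0.5, 0, -0.138, -0.146, -0.6, 0, -0.164, -0.173, -0.7, 0, -0.19, -0.2, -0.8],
  claw=1,
)

```text
t: 0.77
ee_pos: [0.3907, 0.3635, 0.2247]
eef_rot: [-1.462, 1.023, 1.462]
ft_force: [0.8, -0.4, -0.6]
gripper_width: 0.0914
```

```bash
cat >> h.py <<'E'
def rel(tx,ty,tz,yaw=None):
    "tool-frame shift to a target TCP (world) ; yaw = wanted angle of jaw axis (deg, mod 180)"
    o=r.get_obs(); R=Ro.from_rotvec(o['eef_rot']).as_matrix()
    print('t',o['t'],'ee',o['ee_pos'].round(4),'tool x',R[:,0].round(3),'jaw yaw',np.degrees(np.arctan2(R[1,2],R[0,2])).round(2),'F',o['ft_force'].round(2),'w',round(o['gripper_width'],4),'q',o['joint_positions'].round(2))
    print('shift',(R.T@(np.array([tx,ty,tz])-o['ee_pos'])).round(4))
    if yaw is not None:
        d=(yaw-np.degrees(np.arctan2(R[1,2],R[0,2]))+90)%180-90; print('turn',round(-np.radians(d),4))
E
python3 -c "
from h import *
rel(.4747,.0944,.16,112.5)"
```

```text
t 0.7667 ee [0.3907 0.3635 0.2247] tool x [-0. -0. -1.] jaw yaw 110.02 F [ 0.82 -0.44 -0.64] w 0.0914 q [ 0.71  0.12  2.07 -0.    0.96 -1.21]
shift [ 0.0648  0.0132 -0.2816]
turn -0.0433
```

>>> carry_out(
  steps=[0, 0, -0.035, -0.043, 0, 0.003, -0.075, -0.043, 0, 0.006, -0.115, -0.043, 0.01, 0.008, -0.155, -0.043, 0.025, 0.01, -0.195, -0.043, 0.045, 0.012, -0.235, -0.043, 0.06, 0.013, -0.27, -0.043, 0.065, 0.013, -0.282, -0.043],
)

```text
t: 1.43
ee_pos: [0.4732, 0.0919, 0.1579]
eef_rot: [-1.486, 1.004, 1.489]
ft_force: [-1.5, 0.3, -0.0]
gripper_width: 0.091
```

```bash
cat >> h.py <<'E'
def wsnap(name):
    p=r.camera_params('wrist'); im=cv2.cvtColor(r.camera('wrist'),cv2.COLOR_RGB2BGR)
    cv2.imwrite(f'pics/{name}.png',im); np.savez(f'pics/{name}.npz',**p); return im,p
def wray(uv,p):
    f=p['intrinsics'][0,0]; u=np.array([uv[0]-p['intrinsics'][0,2],uv[1]-p['intrinsics'][1,2]]); rr=np.linalg.norm(u); th=rr/f
    d=np.array([*(np.sin(th)*u/max(rr,1e-9)),np.cos(th)]); return -p['R'].T@p['t'],p['R'].T@d
def wplane(uv,p,z):
    c,d=wray(uv,p); return c+d*(z-c[2])/d[2]
E
python3 -c "
from h import *
rel(.4747,.0944,.022,112.5)
wsnap('w1')"
```

```text
t 1.4333 ee [0.4732 0.0919 0.1579] tool x [-0.002 -0.001 -1.   ] jaw yaw 112.07 F [-1.47  0.26 -0.04] w 0.091 q [ 0.14  0.14  2.2  -0.    0.81 -1.81]
shift [ 0.1359 -0.0026  0.0018]
turn -0.0074
```

View pics/w1.png

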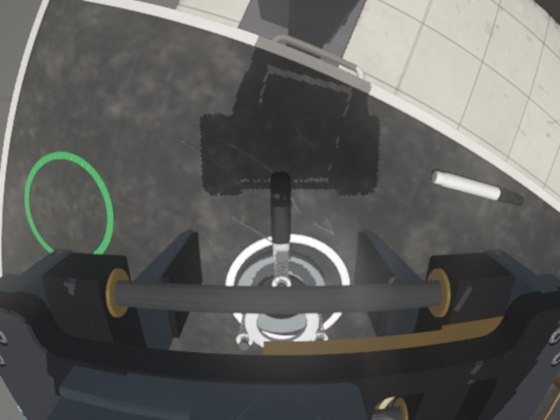

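The wrist view shows the handle between the open fingers, from (281,173) to (282,243), with the cradle foot at (283,290) and the green ring at (68,207).

Run:
```python
from h import *
p=dict(np.load('pics/w1.npz'))
im=cv2.imread('pics/w1.png')
g=im[160:260,255:310]; cv2.imwrite('pics/w1c.png',cv2.convertScaleAbs(cv2.resize(g,None,fx=6,fy=6,interpolation=2),alpha=1.8))
a=wplane((281,174),p,.041);b=wplane((282,243),p,.041); d=b-a
print(a,b,(a+b)/2,np.linalg.norm(d),np.degrees(np.arctan2(d[1],d[0])))
```

```text
[0.44377568 0.08351318 0.041     ] [0.50264794 0.10864995 0.041     ] [0.47321181 0.09608157 0.041     ] 0.06401406048652952 23.121097011402686
```

View pics/w1c.png

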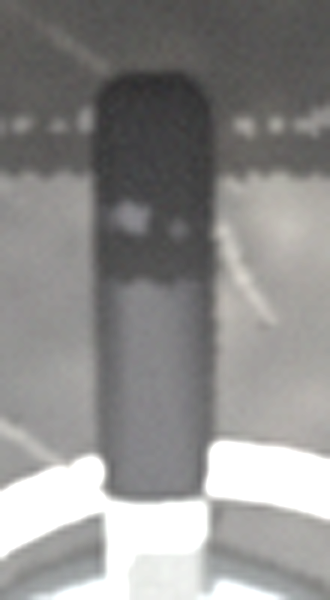

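>>> carry_out(
  steps=[0.015, 0, 0, -0.01, 0.035, 0, 0, -0.016, 0.06, 0, 0, -0.016, 0.085, 0, 0, -0.016, 0.105, 0, 0, -0.016, 0.12, 0, 0, -0.016, 0.12, 0, 0, -0.016, 0.12, 0, 0, -0.016],
)

```text
t: 2.15
ee_pos: [0.4732, 0.0957, 0.0397]
eef_rot: [-1.499, 0.992, 1.501]
ft_force: [0.1, 0.3, 0.2]
gripper_width: 0.0913
```

```bash
python3 -c "
from h import *
rel(.474,.0955,.022,113)"
```

```text
t 2.15 ee [0.4732 0.0957 0.0397] tool x [-0.002 -0.    -1.   ] jaw yaw 113.11 F [0.09 0.28 0.22] w 0.0913 q [ 0.15  0.37  2.22  0.    0.56 -1.82]
shift [ 0.0177 -0.0007 -0.0005]
turn 0.002
```

Aligned within 1 mm. Lower and close.

>>> carry_out(
  steps=[0.008, 0, 0, 0, 0.015, 0, 0, 0, 0.018, 0, 0, 0, 0.018, 0, 0, 0, 0.018, 0, 0, 0, 0.018, 0, 0, 0, 0.018, 0, 0, 0, 0.018, 0, 0, 0],
)

```text
t: 2.82
ee_pos: [0.4738, 0.0955, 0.0222]
eef_rot: [-1.5, 0.99, 1.499]
ft_force: [-0.5, 0.2, 0.3]
gripper_width: 0.0913
```

>>> carry_out(
  steps=[0, 0, 0, 0, 0, 0, 0, 0, 0, 0, 0, 0, 0, 0, 0, 0, 0, 0, 0, 0, 0, 0, 0, 0, 0, 0, 0, 0, 0, 0, 0, 0],
  claw=0,
  newtons=25,
)

```text
t: 3.48
ee_pos: [0.4736, 0.0955, 0.0219]
eef_rot: [-1.5, 0.991, 1.5]
ft_force: [0.5, 0.1, -0.5]
gripper_width: 0.0408
```

```bash
python3 -c "
from h import *
rel(.4836,-.178,.022,113)"
```

```text
t 3.4833 ee [0.4736 0.0955 0.0219] tool x [-0. -0. -1.] jaw yaw 113.1 F [ 0.5   0.07 -0.45] w 0.0408 q [ 0.15  0.41  2.21 -0.    0.52 -1.82]
shift [-1.000e-04  9.810e-02 -2.555e-01]
turn 0.0017
```

Still closing; give it another call.

>>> carry_out(
  steps=[0, 0, 0, 0, 0, 0, 0, 0, 0, 0, 0, 0, 0, 0, 0, 0, 0, 0, 0, 0, 0, 0, 0, 0, 0, 0, 0, 0, 0, 0, 0, 0],
)

```text
t: 4.15
ee_pos: [0.4737, 0.0954, 0.0219]
eef_rot: [-1.5, 0.991, 1.499]
ft_force: [1.2, -5.5, -0.6]
gripper_width: 0.018
```

```bash
python3 -c "
from h import *
rel(.4836,-.178,.022,113)
wsnap('w2')"
```

```text
t 4.15 ee [0.4737 0.0954 0.0219] tool x [ 0. -0. -1.] jaw yaw 113.09 F [ 1.23 -5.45 -0.62] w 0.018 q [ 0.15  0.41  2.21 -0.    0.52 -1.82]
shift [-0.      0.0981 -0.2553]
turn 0.0015
```

View pics/w2.png

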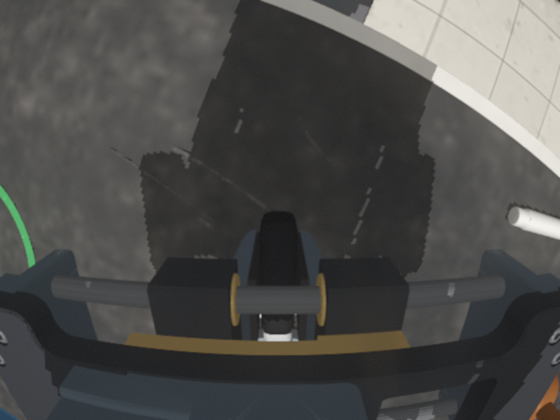

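The handle is gripped at 18 mm. Slide in two calls.

>>> carry_out(
  steps=[0, 0.003, -0.008, 0, 0, 0.009, -0.023, 0, 0, 0.016, -0.042, 0, 0, 0.023, -0.06, 0, 0, 0.03, -0.078, 0, 0, 0.037, -0.096, 0, 0, 0.043, -0.112, 0, 0, 0.049, -0.127, 0],
)

```text
t: 4.87
ee_pos: [0.4781, -0.0416, 0.022]
eef_rot: [-1.5, 0.99, 1.501]
ft_force: [-0.2, 6.4, 0.8]
gripper_width: 0.0178
```

```bash
python3 -c "
from h import *
rel(.4837,-.178,.022,113)"
```

```text
t 4.8667 ee [ 0.4781 -0.0416  0.022 ] tool x [-0.  0. -1.] jaw yaw 113.17 F [-0.2   6.39  0.84] w 0.0178 q [-0.14  0.4   2.22  0.    0.52 -2.11]
shift [-1.000e-04  4.860e-02 -1.276e-01]
turn 0.003
```

>>> carry_out(
  steps=[0, 0.006, -0.016, 0, 0, 0.013, -0.034, 0, 0, 0.02, -0.052, 0, 0, 0.027, -0.07, 0, 0, 0.034, -0.088, 0, 0, 0.041, -0.106, 0, 0, 0.046, -0.12, 0, 0, 0.049, -0.128, 0],
)

```text
t: 5.53
ee_pos: [0.4831, -0.1787, 0.0219]
eef_rot: [-1.499, 0.991, 1.501]
ft_force: [-1.0, 8.8, 2.1]
gripper_width: 0.0181
```

>>> carry_out(
  steps=[0, 0, 0, 0, 0, 0, 0, 0, 0, 0, 0, 0, 0, 0, 0, 0, 0, 0, 0, 0, 0, 0, 0, 0, 0, 0, 0, 0, 0, 0, 0, 0],
)

```text
t: 6.2
ee_pos: [0.4835, -0.1774, 0.0219]
eef_rot: [-1.5, 0.991, 1.499]
ft_force: [-0.1, -3.5, -1.4]
gripper_width: 0.0177
```

```bash
python3 -c "
from h import *
rel(.4837,-.178,.022,113)
for n in ('scene','top'): cv2.imwrite(f'pics/{n}1.png',cv2.cvtColor(r.camera(n),4))
a=cv2.imread('pics/scene1.png')[210:350,240:400]; b=cv2.imread('pics/top1.png')[150:290,280:440]
cv2.imwrite('pics/c1.png',cv2.resize(np.hstack([a,b]),None,fx=2.5,fy=2.5,interpolation=2))"
```

```text
t 6.2 ee [ 0.4835 -0.1774  0.0219] tool x [ 0. -0. -1.] jaw yaw 113.09 F [-0.06 -3.52 -1.43] w 0.0177 q [-0.4   0.44  2.15  0.    0.55 -2.37]
shift [-0.0001  0.0001 -0.0006]
turn 0.0017
```

View pics/c1.png

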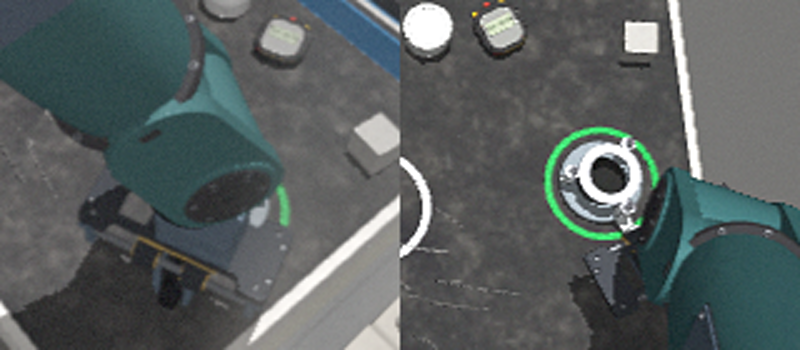

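The top view shows the foot inside the green ring, with the bore at about (364,219). I measure that, then release.

Run:
```python
from h import *
im=cv2.imread('pics/top1.png'); m=np.zeros(im.shape[:2],np.uint8); m[208:230,353:375]=(im.max(2)[208:230,353:375]<120)*255
k,lab,st,ce=cv2.connectedComponentsWithStats(m)
for i in range(1,k):
    if st[i,4]>60: print(st[i],ce[i],plane('top',ce[i],.062),plane('top',(st[i,0]+st[i,2]/2-.5,st[i,1]+st[i,3]/2-.5),.062))
im=cv2.imread('pics/top0.png'); m=np.zeros(im.shape[:2],np.uint8); m[219:240,261:281]=(im.max(2)[219:240,261:281]<120)*255
k,lab,st,ce=cv2.connectedComponentsWithStats(m)
for i in range(1,k):
    if st[i,4]>60: print(st[i],ce[i],plane('top',ce[i],.062))
```

```text
[356 212  16  16 178] [363.26404494 219.4494382 ] [ 0.5815678  -0.13354941  0.062     ] [ 0.5813746  -0.13421605  0.062     ]
[263 222  16  15 199] [270.54271357 228.73366834] [0.57209818 0.13670294 0.062     ]
```

>>> carry_out(
  steps=[0, 0.001, -0.003, 0, 0, 0.001, -0.003, 0, 0, 0.001, -0.003, 0, 0, 0.001, -0.003, 0, 0, 0.001, -0.003, 0, 0, 0.001, -0.003, 0, 0, 0.001, -0.003, 0, 0, 0.001, -0.003, 0],
)

```text
t: 6.97
ee_pos: [0.4836, -0.1804, 0.0219]
eef_rot: [-1.499, 0.991, 1.5]
ft_force: [-1.9, 5.7, 3.9]
gripper_width: 0.018
```

>>> carry_out(
  steps=[0, 0, 0, 0, 0, 0, 0, 0, 0, 0, 0, 0, 0, 0, 0, 0, 0, 0, 0, 0, 0, 0, 0, 0, 0, 0, 0, 0, 0, 0, 0, 0],
  claw=1,
)

```text
t: 7.63
ee_pos: [0.4838, -0.1807, 0.0219]
eef_rot: [-1.5, 0.991, 1.5]
ft_force: [-0.3, 0.1, -0.7]
gripper_width: 0.0684
```

```bash
python3 -c "
from h import *
rel(.4837,-.178,.022,113)"
```

```text
t 7.6333 ee [ 0.4838 -0.1807  0.0219] tool x [ 0. -0. -1.] jaw yaw 113.1 F [-0.26  0.07 -0.67] w 0.0684 q [-0.4   0.44  2.15 -0.    0.55 -2.38]
shift [-0.0001 -0.001   0.0025]
turn 0.0017
```

>>> carry_out(
  steps=[0, 0, 0, 0, 0, 0, 0, 0, -0.02, 0, 0, 0, -0.055, 0, 0, 0, -0.09, 0, 0, 0, -0.13, 0, 0, 0, -0.17, 0, 0, 0, -0.2, 0, 0, 0],
)

```text
t: 8.3
ee_pos: [0.4841, -0.1808, 0.2252]
eef_rot: [-1.502, 0.99, 1.498]
ft_force: [0.9, -0.3, 0.5]
gripper_width: 0.0915
```

```bash
python3 -c "
from h import *
rel(.45,.34,.222,113)
cv2.imwrite('pics/top2.png',cv2.cvtColor(r.camera('top'),4))"
```

```text
t 8.3 ee [ 0.4841 -0.1808  0.2252] tool x [ 0.002 -0.001 -1.   ] jaw yaw 113.11 F [ 0.93 -0.3   0.46] w 0.0915 q [-0.4   0.09  2.1  -0.    0.95 -2.38]
shift [ 0.0027 -0.173   0.4924]
turn 0.0018
```

```bash
python3 -c "
from h import *
rel(.513,.372,.225,113)
im=cv2.imread('pics/top2.png'); a=cv2.resize(im[190:290,320:400],(640,800)[:2],interpolation=2)[:600]
cv2.imwrite('pics/c2.png',cv2.resize(im[185:275,320:410],(600,600),interpolation=2))
b=cv2.imread('pics/top0.png'); s=cv2.imread('pics/scene0.png')
# bulb: amber bbox/min circle
for n,i,roi in(('top',b,(175,240,210,272)),('scene',s,(185,178,215,205))):
    x0,y0,x1,y1=roi; m=cv2.inRange(cv2.cvtColor(i,40),(3,120,30),(22,255,255)); q=np.zeros_like(m); q[y0:y1,x0:x1]=m[y0:y1,x0:x1]
    ys,xs=np.nonzero(q); c,rad=cv2.minEnclosingCircle(np.column_stack([xs,ys]).astype(np.float32)); print(n,c,rad,plane(n,c,.0265))
"
```

```text
t 8.35 ee [ 0.4864 -0.1818  0.2301] tool x [ 0.008 -0.003 -1.   ] jaw yaw 113.11 F [ 5.41 -1.41  6.95] w 0.0915 q [-0.4   0.08  2.1  -0.    0.95 -2.38]
shift [ 0.0034 -0.2417  0.4989]
turn 0.0018
top (192.11224365234375, 255.61734008789062) 11.198039054870605 [0.51324803 0.37163416 0.0265    ]
scene (199.7654266357422, 187.6234588623047) 10.738823890686035 [0.51194614 0.37236638 0.0265    ]
```

View pics/c2.png

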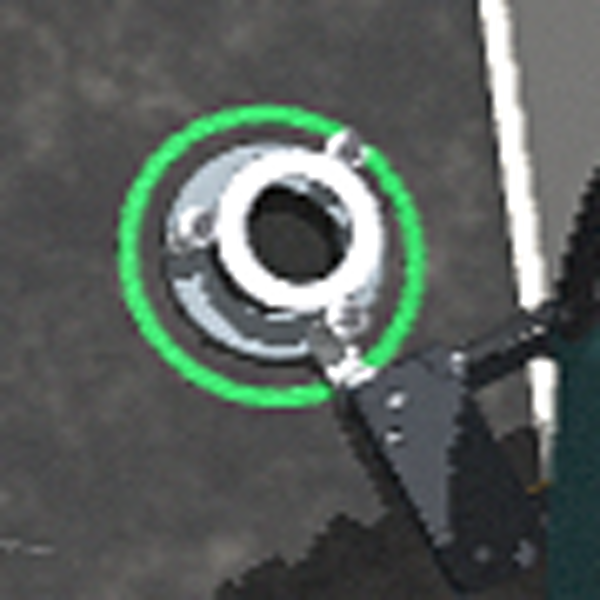

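The foot stands inside the green ring. Both views agree on the flask axis at about (0.513, 0.372). Now to the flask.

>>> carry_out(
  steps=[0, -0.007, 0.015, 0, 0, -0.022, 0.046, 0, 0, -0.039, 0.08, 0, 0, -0.056, 0.115, 0, 0, -0.073, 0.15, 0, 0, -0.09, 0.185, 0, 0, -0.106, 0.219, 0, 0, -0.121, 0.25, 0],
)

```text
t: 9.02
ee_pos: [0.4966, 0.0989, 0.222]
eef_rot: [-1.5, 0.99, 1.5]
ft_force: [1.0, -0.5, -0.6]
gripper_width: 0.0913
```

>>> carry_out(
  steps=[0, -0.017, 0.035, 0, 0, -0.034, 0.07, 0, 0, -0.051, 0.105, 0, 0, -0.068, 0.14, 0, 0, -0.085, 0.175, 0, 0, -0.102, 0.21, 0, 0, -0.114, 0.236, 0, 0, -0.12, 0.248, 0],
)

```text
t: 9.68
ee_pos: [0.5098, 0.3751, 0.2217]
eef_rot: [-1.501, 0.989, 1.501]
ft_force: [-0.2, -1.1, -0.1]
gripper_width: 0.0912
```

>>> carry_out(
  steps=[0, 0, 0, 0, 0, 0, 0, 0, 0, 0, 0, 0, 0, 0, 0, 0, 0, 0, 0, 0, 0, 0, 0, 0, 0, 0, 0, 0, 0, 0, 0, 0],
)

```text
t: 10.35
ee_pos: [0.5102, 0.3716, 0.222]
eef_rot: [-1.499, 0.991, 1.499]
ft_force: [-1.2, -0.3, -0.6]
gripper_width: 0.0913
```

```bash
python3 -c "
from h import *
rel(.5128,.372,.078,113)
wsnap('w3')
cv2.imwrite('pics/top3.png',cv2.cvtColor(r.camera('top'),4))
cv2.imwrite('pics/scene3.png',cv2.cvtColor(r.camera('scene'),4))
a=cv2.imread('pics/top3.png'); b=cv2.imread('pics/scene3.png')
cv2.imwrite('pics/c3.png',np.hstack([cv2.resize(a[185:275,320:410],(400,400),interpolation=2),cv2.resize(b[235:325,280:370],(400,400),interpolation=2)]))
"
```

```text
t 10.35 ee [0.5102 0.3716 0.222 ] tool x [ 0.  0. -1.] jaw yaw 113.08 F [-1.2  -0.29 -0.56] w 0.0913 q [ 0.59  0.28  1.88  0.    0.99 -1.38]
shift [ 0.144  -0.0026 -0.0007]
turn 0.0013
```

View pics/w3.png

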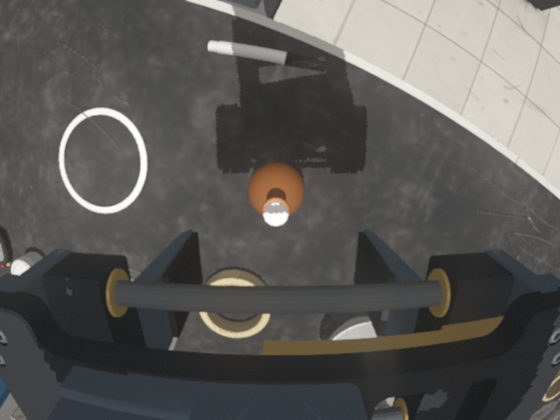

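View pics/c3.png

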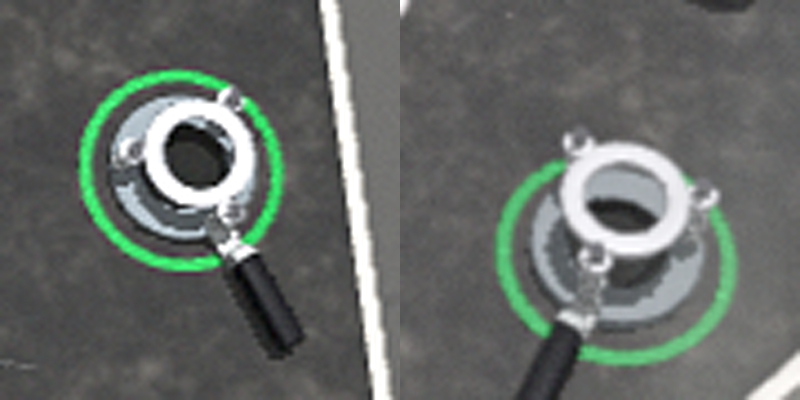

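The cradle stands inside the green ring in both views. In the wrist view the flask stopper is at (276,212) and the bulb at (276,189), between the fingers. Now measure the ring centre and the flask.

```bash
cat > ring.py <<'E'
from h import *
import sys
def ringc(f,n,roi,z=.062,th=200):
    im=cv2.imread(f); x0,y0,x1,y1=roi; g=im.min(2); m=np.zeros_like(g); m[y0:y1,x0:x1]=(g[y0:y1,x0:x1]>th)*255
    m=cv2.morphologyEx(m,cv2.MORPH_OPEN,np.ones((2,2),np.uint8)) 
    k,lab,st,ce=cv2.connectedComponentsWithStats(m); i=1+np.argmax(st[1:,4]); mm=(lab==i).astype(np.uint8)*255
    cs,h=cv2.findContours(mm,cv2.RETR_CCOMP,cv2.CHAIN_APPROX_NONE)
    for c in cs:
        if len(c)>20:
            e=cv2.fitEllipse(c); print(n,st[i],'ell',np.round(e[0],1),np.round(e[1],1),plane(n,e[0],z).round(4))
E
python3 - <<'E'
from ring import *
ringc('pics/top3.png','top',(345,200,385,240))
ringc('pics/scene3.png','scene',(310,260,350,300),th=180)
p=dict(np.load('pics/w3.npz'))
print(wplane((276,212),p,.115),wplane((276.5,190),p,.0265))
E
```

```text
top [353 209  25  25 251] ell [365.4 220.2] [22.6 24.8] [ 0.5789 -0.1393  0.062 ]
top [353 209  25  25 251] ell [365.2 220.1] [17.1 18. ] [ 0.5794 -0.139   0.062 ]
scene [317 268  30  25 330] ell [331.3 280.1] [23.9 28.9] [ 0.5797 -0.1424  0.062 ]
scene [317 268  30  25 330] ell [331.4 280.2] [17.6 19.9] [ 0.5798 -0.1427  0.062 ]
[0.51170474 0.37123934 0.115     ] [0.51217107 0.37156551 0.0265    ]
```

>>> carry_out(
  steps=[0.01, -0.001, 0, 0, 0.03, -0.002, 0, 0, 0.055, -0.002, 0, 0, 0.085, -0.002, 0, 0, 0.11, -0.002, 0, 0, 0.13, -0.002, 0, 0, 0.14, -0.002, 0, 0, 0.143, -0.002, 0, 0],
)

```text
t: 11.17
ee_pos: [0.5109, 0.3721, 0.0766]
eef_rot: [-1.499, 0.994, 1.501]
ft_force: [0.1, -0.1, 0.0]
gripper_width: 0.0908
```

>>> carry_out(
  steps=[0, 0, 0, 0, 0, 0, 0, 0, 0, 0, 0, 0, 0, 0, 0, 0, 0, 0, 0, 0, 0, 0, 0, 0, 0, 0, 0, 0, 0, 0, 0, 0],
  claw=0.4,
  newtons=40,
)

```text
t: 11.83
ee_pos: [0.512, 0.3728, 0.0791]
eef_rot: [-1.5, 0.99, 1.5]
ft_force: [0.5, 1.2, -0.3]
gripper_width: 0.0406
```

```bash
python3 -c "
from h import *
rel(.5122,.3717,.078,113)
wsnap('w4')
cv2.imwrite('pics/scene4.png',cv2.resize(cv2.cvtColor(r.camera('scene'),4)[120:220,140:260],None,fx=5,fy=5,interpolation=2))
"
```

```text
t 11.8333 ee [0.512  0.3728 0.0791] tool x [ 0.  0. -1.] jaw yaw 113.1 F [ 0.53  1.19 -0.26] w 0.0406 q [ 0.59  0.48  1.92 -0.    0.75 -1.38]
shift [ 0.0011  0.0002 -0.0011]
turn 0.0018
```

View pics/w4.png

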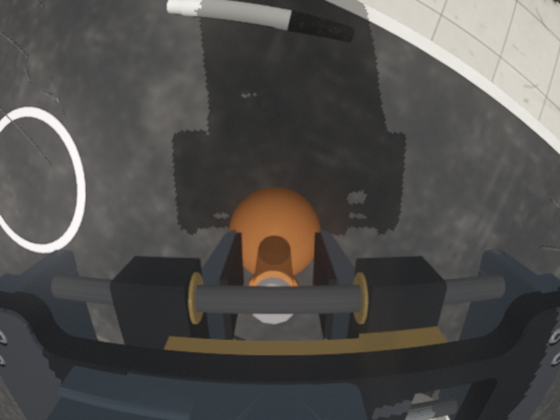

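View pics/scene4.png

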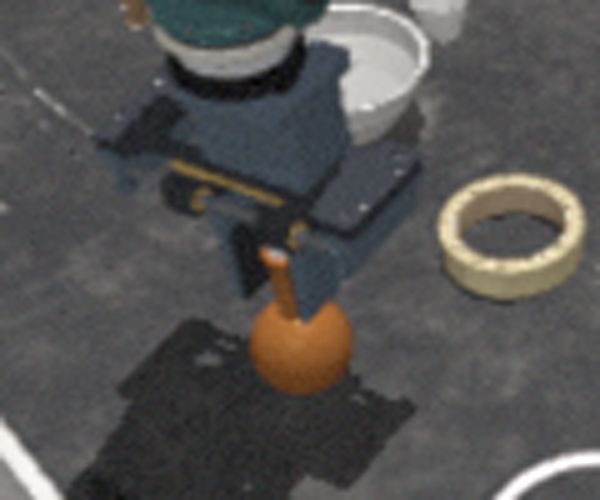

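The neck sits about 2 mm off the centre between the pads (neck x≈273, gap centre ≈278), so I shift by that and close.

>>> carry_out(
  steps=[0, 0, -0.002, 0, 0, 0, -0.002, 0, 0, 0, -0.002, 0, 0, 0, -0.002, 0, 0, 0, -0.002, 0, 0, 0, -0.002, 0, 0, 0, -0.002, 0, 0, 0, -0.002, 0],
  claw=0.26,
)

```text
t: 12.6
ee_pos: [0.5127, 0.3709, 0.0789]
eef_rot: [-1.5, 0.991, 1.5]
ft_force: [-0.3, -0.9, 0.3]
gripper_width: 0.0239
```

>>> carry_out(
  steps=[0, 0, 0, 0, 0, 0, 0, 0, 0, 0, 0, 0, 0, 0, 0, 0, 0, 0, 0, 0, 0, 0, 0, 0, 0, 0, 0, 0, 0, 0, 0, 0],
  claw=0,
  newtons=40,
)

```text
t: 13.27
ee_pos: [0.5127, 0.3709, 0.0789]
eef_rot: [-1.5, 0.991, 1.5]
ft_force: [0.4, -0.6, 0.4]
gripper_width: 0.022
```

```bash
python3 -c "
from h import *
rel(.5122,.3717,.078,113)
wsnap('w5')
"
```

```text
t 13.2667 ee [0.5127 0.3709 0.0789] tool x [-0. -0. -1.] jaw yaw 113.1 F [ 0.44 -0.6   0.36] w 0.022 q [ 0.59  0.48  1.92  0.    0.75 -1.38]
shift [0.0009 0.0001 0.0009]
turn 0.0018
```

View pics/w5.png

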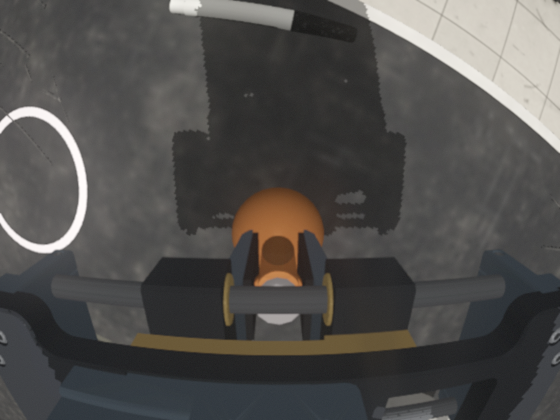

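>>> carry_out(
  steps=[0, 0, 0, 0, 0, 0, 0, 0, 0, 0, 0, 0, 0, 0, 0, 0, 0, 0, 0, 0, 0, 0, 0, 0, 0, 0, 0, 0, 0, 0, 0, 0],
  claw=0,
  newtons=40,
)

```text
t: 13.98
ee_pos: [0.5127, 0.3709, 0.0789]
eef_rot: [-1.5, 0.991, 1.5]
ft_force: [-0.9, 0.5, -1.1]
gripper_width: 0.0218
```

The opening stopped at 21.8 mm, close to the 20 mm neck. I do a small lift to check the hold.

>>> carry_out(
  steps=[-0.004, 0, 0, 0, -0.01, 0, 0, 0, -0.018, 0, 0, 0, -0.026, 0, 0, 0, -0.034, 0, 0, 0, -0.04, 0, 0, 0, -0.042, 0, 0, 0, -0.042, 0, 0, 0],
)

```text
t: 14.65
ee_pos: [0.513, 0.3711, 0.1218]
eef_rot: [-1.5, 0.99, 1.499]
ft_force: [-0.5, -0.7, -1.0]
gripper_width: 0.0217
```

```bash
python3 -c "
from h import *
rel(.5122,.3717,.078,113)
wsnap('w6')
cv2.imwrite('pics/scene6.png',cv2.resize(cv2.cvtColor(r.camera('scene'),4)[120:220,140:260],None,fx=5,fy=5,interpolation=2))
"
```

```text
t 14.65 ee [0.513  0.3711 0.1218] tool x [ 0.001  0.001 -1.   ] jaw yaw 113.1 F [-0.54 -0.7  -0.98] w 0.0217 q [ 0.59  0.41  1.91  0.    0.82 -1.38]
shift [0.0438 0.0005 0.0008]
turn 0.0018
```

View pics/w6.png

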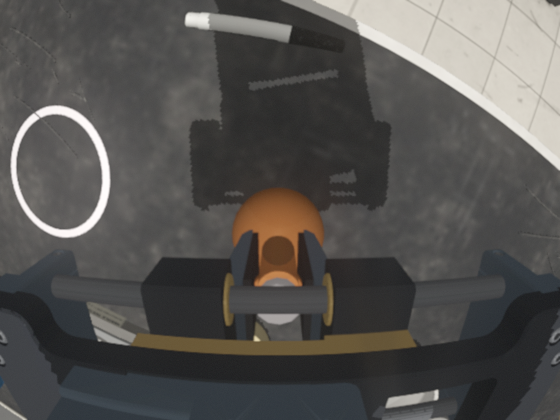

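View pics/scene6.png

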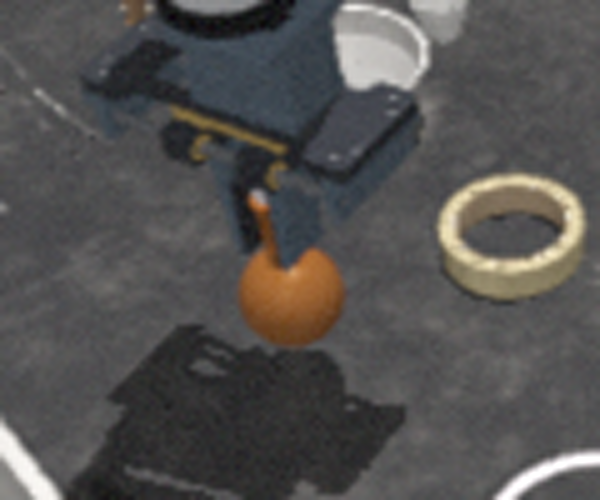

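The flask is held and its position in the wrist view is unchanged. Carry it over, gently.

>>> carry_out(
  steps=[-0.015, 0.002, -0.005, 0, -0.035, 0.006, -0.02, 0, -0.055, 0.012, -0.042, 0, -0.07, 0.019, -0.067, 0, -0.08, 0.027, -0.095, 0, -0.085, 0.035, -0.125, 0, -0.085, 0.043, -0.155, 0, -0.085, 0.051, -0.183, 0],
  newtons=50,
)

```text
t: 15.42
ee_pos: [0.5376, 0.181, 0.206]
eef_rot: [-1.5, 0.991, 1.5]
ft_force: [0.1, 0.4, -0.4]
gripper_width: 0.0216
```

>>> carry_out(
  steps=[0, 0.008, -0.028, 0, 0, 0.016, -0.057, 0, 0, 0.024, -0.086, 0, 0, 0.032, -0.115, 0, 0, 0.04, -0.144, 0, 0, 0.048, -0.173, 0, 0, 0.055, -0.198, 0, 0, 0.061, -0.22, 0],
)

```text
t: 16.08
ee_pos: [0.5676, -0.0455, 0.2055]
eef_rot: [-1.499, 0.992, 1.5]
ft_force: [-0.3, -0.2, -1.2]
gripper_width: 0.0215
```

>>> carry_out(
  steps=[0, 0.006, -0.02, 0, 0, 0.012, -0.04, 0, 0, 0.017, -0.058, 0, 0, 0.021, -0.074, 0, 0, 0.025, -0.085, 0, 0, 0.027, -0.092, 0, 0, 0.027, -0.093, 0, 0, 0.027, -0.093, 0],
)

```text
t: 16.75
ee_pos: [0.5793, -0.1397, 0.2057]
eef_rot: [-1.499, 0.991, 1.5]
ft_force: [0.8, -0.4, -1.2]
gripper_width: 0.0212
```

```bash
python3 -c "
from h import *
rel(.5795,-.1405,.16,113)
wsnap('w7')
for n in ('scene','top'): cv2.imwrite(f'pics/{n}7.png',cv2.cvtColor(r.camera(n),4))
b=cv2.imread('pics/scene7.png'); cv2.imwrite('pics/c7.png',cv2.resize(b[200:320,250:410],None,fx=5,fy=5,interpolation=2))
"
```

```text
t 16.75 ee [ 0.5793 -0.1397  0.2057] tool x [-0.  0. -1.] jaw yaw 113.08 F [ 0.76 -0.44 -1.18] w 0.0212 q [-0.28  0.24  1.96  0.    0.94 -2.25]
shift [ 0.0457  0.0001 -0.0008]
turn 0.0014
```

View pics/w7.png

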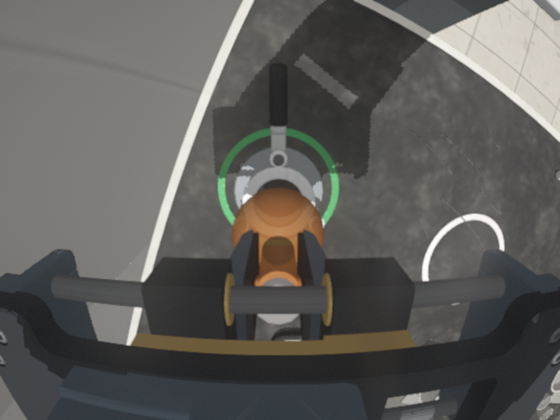

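View pics/c7.png

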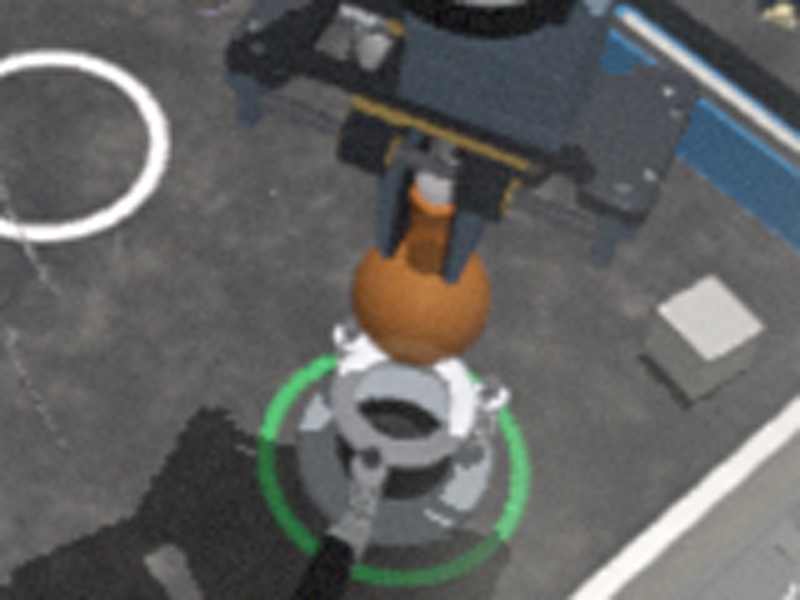

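The wrist and scene views show the flask above the ring, with the bulb at scene pixel (334,258). I check the alignment using the same cameras for bulb and ring.

Run:
```python
from h import *
b=cv2.imread('pics/scene7.png'); t=cv2.imread('pics/top7.png')
cv2.imwrite('pics/c7t.png',cv2.resize(t[175:265,320:410],None,fx=6,fy=6,interpolation=2))
for n,i,roi in(('scene',b,(315,235,355,280)),('top',t,(330,190,400,250))):
    x0,y0,x1,y1=roi; m=cv2.inRange(cv2.cvtColor(i,40),(3,120,30),(22,255,255)); q=np.zeros_like(m); q[y0:y1,x0:x1]=m[y0:y1,x0:x1]
    ys,xs=np.nonzero(q)
    if len(xs)<10: continue
    if n=='scene': k=ys>250; xs,ys=xs[k],ys[k]
    c,rad=cv2.minEnclosingCircle(np.column_stack([xs,ys]).astype(np.float32)); print(n,len(xs),c,rad,plane(n,c,.1533), (ys.max(),))
p=dict(np.load('pics/w7.npz'))
im=cv2.imread('pics/w7.png')
# expected projections of a 32 mm bulb radius in scene
c,d=ray('scene',(334.2,258.4)); print(395*.032/np.linalg.norm(C['scene']['R']@np.array([.58,-.14,.153])+C['scene']['t']))
```

```text
scene 456 (333.875, 258.5625) 13.56778335571289 [ 0.57884073 -0.13921275  0.1533    ] (np.int64(272),)
top 54 (369.0, 209.5) 13.124505043029785 [ 0.59248406 -0.13076805  0.1533    ] (np.int64(222),)
13.582327063520896
```

View pics/c7t.png

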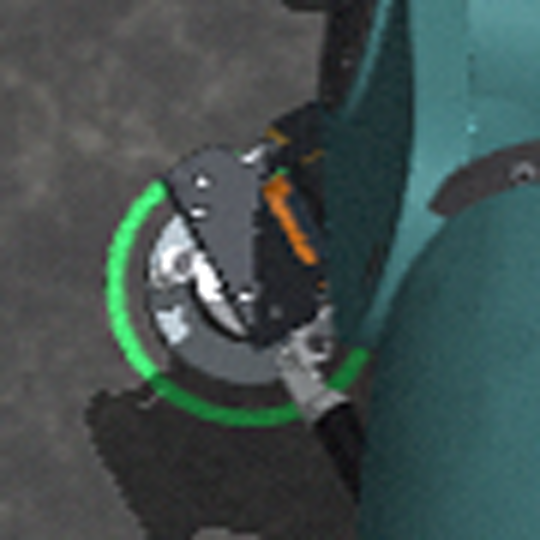

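>>> carry_out(
  steps=[0.005, 0, -0.001, 0, 0.015, 0, -0.002, 0, 0.026, 0, -0.002, 0, 0.037, 0, -0.002, 0, 0.046, 0, -0.002, 0, 0.053, 0, -0.002, 0, 0.056, 0, -0.002, 0, 0.056, 0, -0.002, 0],
)

```text
t: 17.57
ee_pos: [0.5798, -0.1416, 0.1489]
eef_rot: [-1.499, 0.991, 1.501]
ft_force: [-0.4, -0.0, -0.9]
gripper_width: 0.0214
```

>>> carry_out(
  steps=[0.001, 0, 0, 0, 0.003, 0, 0, 0, 0.005, 0, 0, 0, 0.007, 0, 0, 0, 0.009, 0, 0, 0, 0.01, 0, 0, 0, 0.01, 0, 0, 0, 0.01, 0, 0, 0],
)

```text
t: 18.23
ee_pos: [0.5802, -0.1417, 0.1399]
eef_rot: [-1.5, 0.991, 1.5]
ft_force: [0.8, 0.1, -1.0]
gripper_width: 0.0216
```

```bash
python3 -c "
from h import *
rel(.5795,-.1405,.135,113)
wsnap('w8')
b=cv2.cvtColor(r.camera('scene'),4);cv2.imwrite('pics/scene8.png',b); cv2.imwrite('pics/c8.png',cv2.resize(b[200:320,250:410],None,fx=5,fy=5,interpolation=2))
"
```

```text
t 18.2333 ee [ 0.5802 -0.1417  0.1399] tool x [-0.  0. -1.] jaw yaw 113.1 F [ 0.75  0.13 -1.04] w 0.0216 q [-0.28  0.34  1.98  0.    0.82 -2.25]
shift [0.0049 0.0002 0.0014]
turn 0.0018
```

View pics/c8.png

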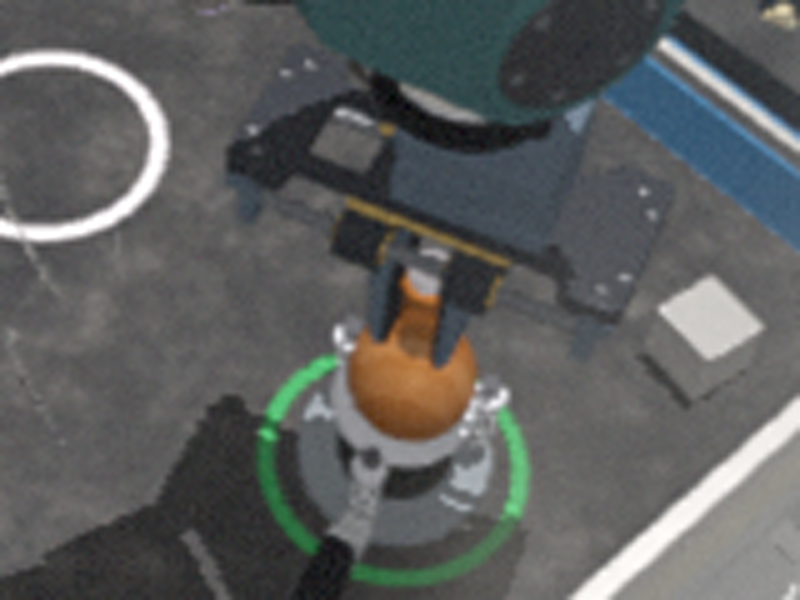

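The bulb is centred just above the ring, with no contact yet. Continue down slowly.

>>> carry_out(
  steps=[0.001, 0, 0, 0, 0.002, 0, 0, 0, 0.003, 0, 0, 0, 0.004, 0, 0, 0, 0.005, 0, 0, 0, 0.006, 0, 0, 0, 0.007, 0, 0, 0, 0.008, 0, 0, 0],
)

```text
t: 19.0
ee_pos: [0.5804, -0.1417, 0.132]
eef_rot: [-1.5, 0.991, 1.499]
ft_force: [-0.2, -0.7, 5.5]
gripper_width: 0.0216
```

>>> carry_out(
  steps=[0.001, 0, 0, 0, 0.002, 0, 0, 0, 0.003, 0, 0, 0, 0.004, 0, 0, 0, 0.005, 0, 0, 0, 0.006, 0, 0, 0, 0.006, 0, 0, 0, 0.006, 0, 0, 0],
)

```text
t: 19.67
ee_pos: [0.5805, -0.1417, 0.1261]
eef_rot: [-1.5, 0.99, 1.499]
ft_force: [0.6, 0.9, 6.0]
gripper_width: 0.0213
```

The force (about 7.3 N at the ring) agrees with the roughly 9 mm depth. Press a further 10 mm.

>>> carry_out(
  steps=[0.001, 0, 0, 0, 0.002, 0, 0, 0, 0.003, 0, 0, 0, 0.004, 0, 0, 0, 0.005, 0, 0, 0, 0.006, 0, 0, 0, 0.006, 0, 0, 0, 0.006, 0, 0, 0],
)

```text
t: 20.33
ee_pos: [0.5807, -0.1417, 0.1203]
eef_rot: [-1.5, 0.99, 1.499]
ft_force: [1.1, 1.5, 8.2]
gripper_width: 0.0216
```

>>> carry_out(
  steps=[0.001, 0, 0, 0, 0.002, 0, 0, 0, 0.003, 0, 0, 0, 0.004, 0, 0, 0, 0.004, 0, 0, 0, 0.004, 0, 0, 0, 0.004, 0, 0, 0, 0.004, 0, 0, 0],
)

```text
t: 21.0
ee_pos: [0.5809, -0.1418, 0.1165]
eef_rot: [-1.501, 0.99, 1.499]
ft_force: [0.7, 1.9, 9.4]
gripper_width: 0.0214
```

```bash
python3 -c "
from h import *
rel(.5795,-.1405,.116,113)
wsnap('w9')
fs=[]
for n in ('scene','top'): cv2.imwrite(f'pics/{n}9.png',cv2.cvtColor(r.camera(n),4)); fs.append(r.get_obs()['ft_force'][2])
print(fs)
b=cv2.imread('pics/scene9.png'); cv2.imwrite('pics/c9.png',cv2.resize(b[200:320,250:410],None,fx=5,fy=5,interpolation=2))
m=cv2.inRange(cv2.cvtColor(b,40),(3,120,30),(22,255,255)); ys,xs=np.nonzero(m[235:300,310:360]); print(ys.max()+235)
rel(.5795,-.1405,.116,113)
"
```

```text
t 21.0 ee [ 0.5809 -0.1418  0.1165] tool x [ 0.001 -0.    -1.   ] jaw yaw 113.1 F [0.65 1.9  9.44] w 0.0214 q [-0.28  0.37  1.99  0.    0.78 -2.25]
shift [0.0005 0.0008 0.0017]
turn 0.0018
[np.float64(9.490519215281122), np.float64(8.92349113962826)]
292
t 21.15 ee [ 0.5808 -0.1418  0.1165] tool x [ 0.001 -0.    -1.   ] jaw yaw 113.1 F [0.38 2.4  8.92] w 0.0216 q [-0.28  0.37  1.99  0.    0.78 -2.25]
shift [0.0005 0.0007 0.0017]
turn 0.0017
```

View pics/c9.png

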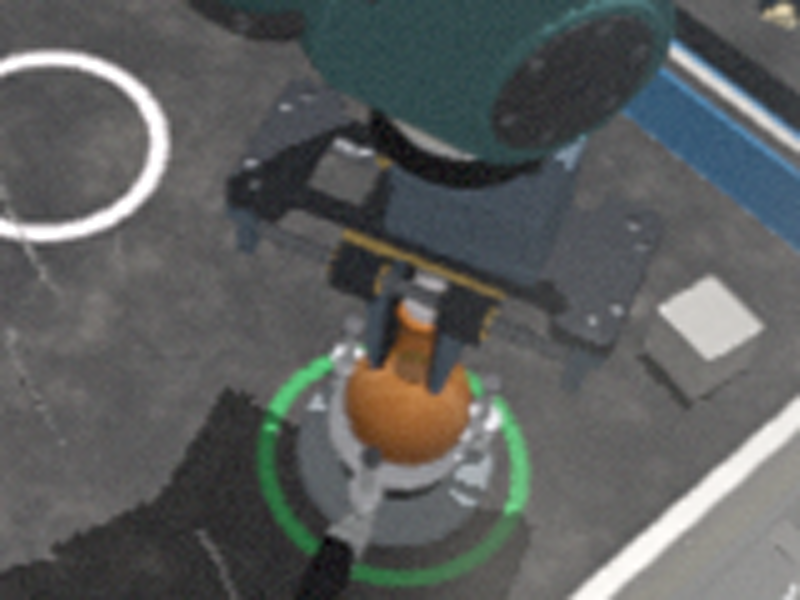

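View pics/w9.png

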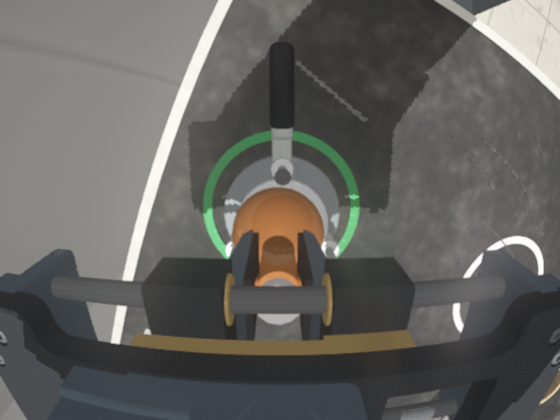

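The bulb is seated, the flask upright and its place in the fingers unchanged. Depth is about 18.5 mm from position and about 19 mm from force. I add 1 mm for margin and check it settles.

>>> carry_out(
  steps=[0.0005, 0, 0, 0, 0.001, 0, 0, 0, 0.001, 0, 0, 0, 0.001, 0, 0, 0, 0.001, 0, 0, 0, 0.001, 0, 0, 0, 0.001, 0, 0, 0, 0.001, 0, 0, 0],
)

```text
t: 21.82
ee_pos: [0.5813, -0.1418, 0.1159]
eef_rot: [-1.501, 0.99, 1.498]
ft_force: [-0.0, 2.4, 14.4]
gripper_width: 0.0207
```

Run:
```python
from h import *
rel(.5795,-.1405,.116,113)
im=cv2.cvtColor(r.camera('scene'),4); cv2.imwrite('pics/scene10.png',im)
def circ(P):
    from scipy.optimize import least_squares
    f=lambda q:np.hypot(P[:,0]-q[0],P[:,1]-q[1])-q[2]
    return least_squares(f,[*P.mean(0)[:2],.06],loss='soft_l1',f_scale=.003).x.round(4)
a=cv2.inRange(cv2.cvtColor(im,40),(3,120,30),(22,255,255)); q=np.zeros_like(a); q[273:300,310:360]=a[273:300,310:360]
ys,xs=np.nonzero(q); c,rad=cv2.minEnclosingCircle(np.column_stack([xs,ys]).astype(np.float32)); print('bulb',c,rad, plane('scene',c,.0364+.0265))
b=cv2.imread('pics/scene0.png')
for (u,v,n) in((332,206,'tin'),(353,227,'watch'),(391,267,'cube'),(242,167,'tape')):
    d=cv2.absdiff(im[v-12:v+12,u-12:u+12],b[v-12:v+12,u-12:u+12]).mean(); print(n,d)
```

```text
t 21.8167 ee [ 0.5813 -0.1418  0.1159] tool x [ 0.002 -0.    -1.   ] jaw yaw 113.1 F [-1.000e-02  2.400e+00  1.439e+01] w 0.0207 q [-0.28  0.37  1.99  0.    0.78 -2.25]
shift [-0.0001  0.0011  0.0019]
turn 0.0017
bulb (331.1976623535156, 279.8488464355469) 12.284193992614746 [ 0.57961178 -0.14210216  0.0629    ]
tin 96.0457175925926
watch 58.0
cube 2.845486111111111
tape 51.84722222222222
```

The force rose to 14 N, which suggests the ring has met its stop. I hold for one call and look at the whole scene before handing in.

>>> carry_out(
  steps=[0, 0, 0, 0, 0, 0, 0, 0, 0, 0, 0, 0, 0, 0, 0, 0, 0, 0, 0, 0, 0, 0, 0, 0, 0, 0, 0, 0, 0, 0, 0, 0],
)

```text
t: 22.53
ee_pos: [0.5813, -0.1418, 0.1159]
eef_rot: [-1.501, 0.99, 1.498]
ft_force: [-0.1, 2.0, 13.8]
gripper_width: 0.0214
```

Run:
```python
from h import *
im=cv2.cvtColor(r.camera('scene'),4); cv2.imwrite('pics/scene11.png',im)
t=cv2.cvtColor(r.camera('top'),4); w,_=wsnap('w11')
cv2.imwrite('pics/mos11.png',np.vstack([np.hstack([cv2.resize(im[200:320,250:410],(400,300),interpolation=2),cv2.resize(w[130:340,140:420],(400,300))]),np.hstack([cv2.resize(t,(400,300)),cv2.resize(im,(400,300))])]))
rel(.5795,-.1405,.116,113)
```

```text
t 22.6833 ee [ 0.5813 -0.1418  0.1159] tool x [ 0.002 -0.    -1.   ] jaw yaw 113.1 F [ 0.53  3.24 13.78] w 0.0213 q [-0.28  0.37  1.99  0.    0.78 -2.25]
shift [-0.0001  0.0011  0.0019]
turn 0.0017
```

View pics/mos11.png

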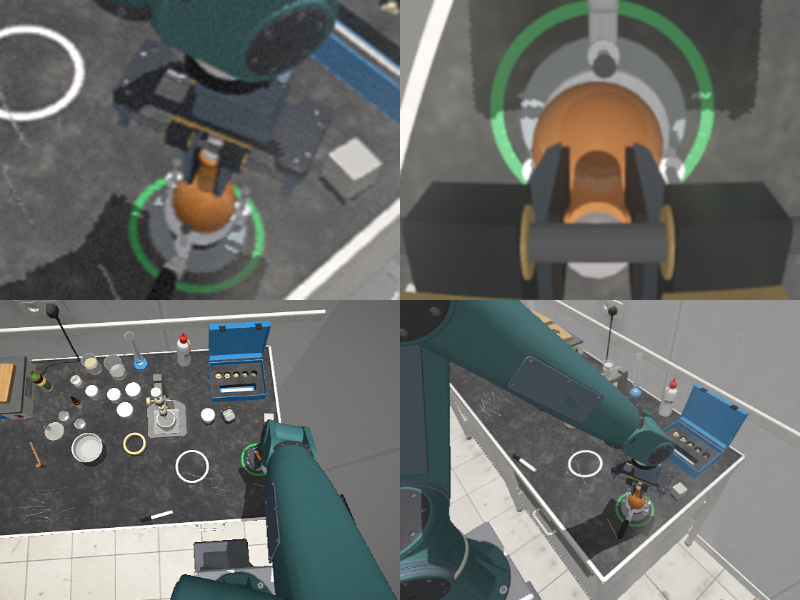

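```bash
python3 -c "
from rig import r
print(r.job_done())"
```

```text
the job is handed in; nothing more can be done
None
```

I slid the cradle by its handle from the white mark into the green mark. I then lifted the flask by its neck, seated it in the sprung ring and pressed it down. The job was handed in at about 22.7 s with the fingers still gripping at 50 N; no verdict was reported.

- **Cradle position:** before I placed the flask, the ring's centre was about 3 mm from the green mark's centre, averaged over two views. The individual views gave 1–5 mm, and the limit is 14 mm.
- **Flask:** it looks upright, with its bulb about 2 mm or less from the ring's centre. It kept its place in the fingers during the press.
- **Depth, which disagreed slightly:** finger height put the ring about 19 mm down. The push then jumped from about 9 N to a steady 14 N, which suggests the ring is on its 22 mm stop. Both are past the 15.5 mm needed.
- **Grip width:** the fingers stopped at about 21.5 mm rather than the neck's stated 20 mm. The hold stayed firm.
- **Bystanders:** they looked unmoved in the last top view. My pixel check confirmed only the mortar cube. Its readings for the tin, stopwatch and tape roll were no use, because the arm blocked that view.

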